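# Refill the transport rack in reverse order

## Task

Move the four colour-capped vials from the incoming rack (white blocks) into the empty grey transport rack, one to a pocket, in reverse order: the vial that starts nearest the incoming rack's yellow end goes to the pocket farthest from the transport rack's yellow end, the next one beside it, and so on, so that the vial that starts farthest from the yellow end finishes in the pocket next to it. Set each one down upright on its pocket's floor; do not drop a vial from a height or tip one over.

Things in the scene. Friction and masses are not known exactly. Their poses are not given: they have to be found in the camera images.
- vial_red: small glass vial, round, with a red cap; 41 mm in diameter up to 45 mm height, then a shoulder and the cap of 29 mm diameter; 76 mm tall overall, about 90 g. Origin at the centre of its underside, z up along the vial. Grip it on the body. It starts upright in the red-tabbed block
- vial_blue: small glass vial, round, with a blue cap; 41 mm in diameter up to 45 mm height, then a shoulder and the cap of 29 mm diameter; 76 mm tall overall, about 90 g. Origin at the centre of its underside, z up along the vial. Grip it on the body. It starts upright in the blue-tabbed block
- vial_green: small glass vial, round, with a green cap; 41 mm in diameter up to 45 mm height, then a shoulder and the cap of 29 mm diameter; 76 mm tall overall, about 90 g. Origin at the centre of its underside, z up along the vial. Grip it on the body. It starts upright in the green-tabbed block
- vial_black: small glass vial, round, with a black cap; 41 mm in diameter up to 45 mm height, then a shoulder and the cap of 29 mm diameter; 76 mm tall overall, about 90 g. Origin at the centre of its underside, z up along the vial. Grip it on the body. It starts upright in the black-tabbed block
- block_red: white open-topped block with red tabs on its front and back faces, one of the four stations of the incoming rack (the one in which the red-capped vial starts); it cannot be moved. 63.5 x 63.5 x 18 mm, square pocket 56.5 mm wide, floor 3.5 mm thick. Origin at the centre of its underside, 4 mm above the bench; the rim is 22 mm above the bench
- block_blue: white open-topped block with blue tabs on its front and back faces, one of the four stations of the incoming rack (the one in which the blue-capped vial starts); it cannot be moved. 63.5 x 63.5 x 18 mm, square pocket 56.5 mm wide, floor 3.5 mm thick. Origin at the centre of its underside, 4 mm above the bench; the rim is 22 mm above the bench
- block_green: white open-topped block with green tabs on its front and back faces, one of the four stations of the incoming rack (the one in which the green-capped vial starts); it cannot be moved. 63.5 x 63.5 x 18 mm, square pocket 56.5 mm wide, floor 3.5 mm thick. Origin at the centre of its underside, 4 mm above the bench; the rim is 22 mm above the bench
- block_black: white open-topped block with black tabs on its front and back faces, one of the four stations of the incoming rack (the one in which the black-capped vial starts); it cannot be moved. 63.5 x 63.5 x 18 mm, square pocket 56.5 mm wide, floor 3.5 mm thick. Origin at the centre of its underside, 4 mm above the bench; the rim is 22 mm above the bench
- incoming_rack: fixed aluminium tray 71 x 262 x 4 mm with the four blocks in a row on it and a yellow end piece (18 mm long, 22 mm high) at its +y end. Origin under the middle of the row, on the bench; y runs along the row to the yellow end; stations at y = +96, +32, -32, -96 mm; which block stands where varies. Left of the racks, beyond world y = +0.26 m, stands a balance about 0.3 m tall: pass above it
- transport_rack: fixed grey rack 71 x 263 x 22 mm, empty, four square pockets in a row and a yellow end piece (18 mm long) at its +y end. Origin at the middle of the row, on the bench; y runs along the row to the yellow end; pocket centres at y = +96, +32, -32 and -96 mm, x = 0; 57 mm square, floor 7 mm and rim 22 mm above the bench. Behind, a hood's slanted front comes down to 0.44 m height at world x = 0.70 m
There are look-alikes about, which are no part of the job. Leave any purple look-alike of the block_blue alone.

How it is judged:
At the end, for the whole second after the job is handed in: each vial stands in the mirrored pocket: one whose block is at y = s along the incoming rack stands at y = -s along the transport rack, within 12 mm in the rack's x and y, with its underside 2 to 12 mm above the rack's underside, upright within 0.12 rad, released and at rest (((y of block_red in the frame of incoming_rack between 0.084 and 0.108 m and y of vial_red in the frame of transport_rack between -0.108 and -0.084 m) or (y of block_red in the frame of incoming_rack between 0.02 and 0.044 m and y of vial_red in the frame of transport_rack between -0.044 and -0.02 m) or (y of block_red in the frame of incoming_rack between -0.044 and -0.02 m and y of vial_red in the frame of transport_rack between 0.02 and 0.044 m) or (y of block_red in the frame of incoming_rack between -0.108 and -0.084 m and y of vial_red in the frame of transport_rack between 0.084 and 0.108 m)) and x of vial_red in the frame of transport_rack between -0.012 and 0.012 m and z of vial_red in the frame of transport_rack between 0.002 and 0.012 m and angle between each of vial_red, vial_blue, vial_green, vial_black's own z axis and vertical below 0.12 rad and linear speed of each of vial_red, vial_blue, vial_green, vial_black below 0.02 m/s and contact force between each of vial_red, vial_blue, vial_green, vial_black and the fingers below 0.05 N and ((y of block_blue in the frame of incoming_rack between 0.084 and 0.108 m and y of vial_blue in the frame of transport_rack between -0.108 and -0.084 m) or (y of block_blue in the frame of incoming_rack between 0.02 and 0.044 m and y of vial_blue in the frame of transport_rack between -0.044 and -0.02 m) or (y of block_blue in the frame of incoming_rack between -0.044 and -0.02 m and y of vial_blue in the frame of transport_rack between 0.02 and 0.044 m) or (y of block_blue in the frame of incoming_rack between -0.108 and -0.084 m and y of vial_blue in the frame of transport_rack between 0.084 and 0.108 m)) and x of vial_blue in the frame of transport_rack between -0.012 and 0.012 m and z of vial_blue in the frame of transport_rack between 0.002 and 0.012 m and ((y of block_green in the frame of incoming_rack between 0.084 and 0.108 m and y of vial_green in the frame of transport_rack between -0.108 and -0.084 m) or (y of block_green in the frame of incoming_rack between 0.02 and 0.044 m and y of vial_green in the frame of transport_rack between -0.044 and -0.02 m) or (y of block_green in the frame of incoming_rack between -0.044 and -0.02 m and y of vial_green in the frame of transport_rack between 0.02 and 0.044 m) or (y of block_green in the frame of incoming_rack between -0.108 and -0.084 m and y of vial_green in the frame of transport_rack between 0.084 and 0.108 m)) and x of vial_green in the frame of transport_rack between -0.012 and 0.012 m and z of vial_green in the frame of transport_rack between 0.002 and 0.012 m and ((y of block_black in the frame of incoming_rack between 0.084 and 0.108 m and y of vial_black in the frame of transport_rack between -0.108 and -0.084 m) or (y of block_black in the frame of incoming_rack between 0.02 and 0.044 m and y of vial_black in the frame of transport_rack between -0.044 and -0.02 m) or (y of block_black in the frame of incoming_rack between -0.044 and -0.02 m and y of vial_black in the frame of transport_rack between 0.02 and 0.044 m) or (y of block_black in the frame of incoming_rack between -0.108 and -0.084 m and y of vial_black in the frame of transport_rack between 0.084 and 0.108 m)) and x of vial_black in the frame of transport_rack between -0.012 and 0.012 m and z of vial_black in the frame of transport_rack between 0.002 and 0.012 m); the robot touches nothing.
It fails at once if a vial is tipped over (more than 0.7 rad) (angle between any of vial_red, vial_blue, vial_green, vial_black's own z axis and vertical above 0.7 rad).
It fails at once if a vial is let go with its underside more than 40 mm above the bench ((height (world z) of vial_red above 0.04 m and contact force between vial_red and anything else below 0.001 N) or (height (world z) of vial_blue above 0.04 m and contact force between vial_blue and anything else below 0.001 N) or (height (world z) of vial_green above 0.04 m and contact force between vial_green and anything else below 0.001 N) or (height (world z) of vial_black above 0.04 m and contact force between vial_black and anything else below 0.001 N)).
It also fails if it takes over 96 s, if anything falls off the work surface, if the arm or the gripper's body presses on something with over 40 N, if the wrist force passes 120 N, or if a joint passes its speed limit or range.

## Robot

A 6-joint arm with a two-finger parallel gripper is mounted at the origin on a cart in front of the work surface, level with it; the furniture and walls round the work are solid. World frame = base frame: x ahead of the robot, y to its left, z up, the work surface at z = 0. Lengths are in m, angles in rad, forces in N, time in s.
With the tool pointing down it reaches from about 0.225 to 0.875 m from the base axis. Payload 3.4 kg.
Tool frame: the origin (TCP) lies midway between the tips of the shut fingers; the grasp point (between the pads) lies 19 mm behind it (manip.pinch_z is the z of the grasp point in the tool frame, in m); z points along the fingers, x is the direction in which the jaws open and shut, and the axes are right-handed (so a half turn about z gives the same grasp; the last joint's range is limited). The gripper opens to 85 mm and grips with 20 to 120 N. Pads are 22 mm wide; open, the fingers measure 114 mm over their backs; the gripper's body (76 mm by 85 mm) begins 54 mm behind the grasp point. The pads swing forward as they close: fully open they stand 13 mm farther back than shut.
Start: joints at [-1.449, 0.276, 1.505, -0, 1.361, -0.121], TCP at [0.138, -0.558, 0.231] pointing down, gripper open.
Joint ranges: [-2.89, 2.89], [-0.75, 2.08], [0.22, 2.7], [-1.18, 4.32], [0.11, 2.71], [-2.7, 2.7]. Speed limits (rad/s): [2.57, 2.57, 3.14, 3.14, 3.14, 3.14].

## Interface

Orientations are given as a unit quaternion [w, x, y, z].
In Python, from rig import manip gives the robot as it stands. The module is installed in compiled form; this text tells all that it offers.
- The arm moves only by the tool drive_tool, never from a script. Its argument "steps" is a list of rows, each a list of 5 numbers: the shift along the tool's x, y, z in mm, then the turn about the tool's z in rad, then the gripper command: -1 is shut, 1 is fully open, values between are in proportion. A call has 1 to 5 rows; each row is the pose to reach, as a shift and turn from the pose measured when the call began, along the tool's axes at that moment; what a row does not reach only later rows make up. A row lasts 1/10 s, in which the tool goes at most 50 mm and 8.59 degrees, less where a joint would pass 70% of its speed; a pose out of reach is approached as far as the arm can. A call with a gripper value outside its range is refused whole. The fingers move at their own pace and stop on an object; "squeeze" is the grip in N (left out, the last holds). Time passes only in rows, so rows that repeat a pose let the fingers close. It gives the time, the measured TCP pose, the force and the opening at its end, in the units of the state.
- manip.get_state(): the state, without advancing time (a new reading comes with each control period).
- manip.get_image(name): name is "scene" or "top"; returns the picture (480x640x3 uint8, blue, green, red); there is no depth.
- manip.get_calibration(name): a dict with "camera_matrix" (3x3 intrinsics, pixels), "rvec" (rotation vector, rad) and "tvec" (3), from world to camera coordinates, as OpenCV has them. Camera axes: x right, y down, z forward; pixel columns grow to the right and rows downward; lengths in m; the calibration is good to about 2 mm. A picture is of the moment at which its call begins. get_calibration takes no time and is no camera call.
- manip.sign_off(): hands the job in, once; it reports no verdict.
Trained networks look in the newest picture that a camera, given by its name, has taken for a name from the list of things; names that differ only in an ending like _2 or _b are one class to them, and where a whole thing is asked for, a point or a joint stands for the part that bears it (a point fixed in the world has none). Each returns a list of dicts, best first, with "conf" (0 to 1); they miss things now and then, are a little off and sometimes report something else, mostly with a low value. They report only what shows in the picture. A call takes as long as a camera call. They do not tell look-alikes from the thing itself.
- manip.masks_of(camera, name): "pixels" (480x640 bool, what is visible of it) and "location" ([column, row] in pixels, amid what is visible of it).
The state is a dict: "clock": time; "qpos": joint angles; "qd": joint speeds; "effort": joint torques, N m; "position": TCP position; "ee_rot": TCP orientation; "contact_force": force on the tool from outside, world axes, zero at the start; "moment": the same for the moment, N m; "width": finger opening in m.
Only numpy, scipy, OpenCV 4.12 (cv2) and the standard library are available. Lean on these libraries where they do the work, as an engineer would, in place of code of your own. Each camera call takes 0.05 s, during which the arm holds its last target.

## Working session

There is one attempt and no reset: what is moved stays moved. The work goes in short steps, Python scripts to look and compute and a tool call to move; the robot and the scene stay as the last step left them, time stands still between calls to the robot, and variables do not carry over. Pictures are saved under pics/ and viewed, and the job is handed in when it is done.

Besides the shell and the picture viewer there is one more tool, called after "Emit:" as name(argument=value, ...), one argument or row to a line, values as JSON. drive_tool: Moves the arm, as the interface text tells. Its arguments: {"type":"object","properties":{"steps":{"type":"array","items":{"type":"array","items":{"type":"number"}}},"squeeze":{"type":"number"}},"required":["steps"]}

```bash
mkdir -p pics
python3 - <<'E'
from rig import manip
import cv2
s=manip.get_state();print(s, manip.pinch_z)
for n in("scene","top"):
    cv2.imwrite(f"pics/{n}0.png",manip.get_image(n)); print(manip.get_calibration(n))
E
```

```text
{'clock': 0.0, 'qpos': array([-1.44898318e+00,  2.76581031e-01,  1.50615755e+00,  1.12307025e-06,
        1.36070800e+00, -1.21031658e-01]), 'qd': array([ 0.00087516, -0.00155565,  0.00037062,  0.00193748,  0.00275453,
       -0.00046353]), 'effort': array([-1.64151159e-03, -4.16775727e+01, -2.45807558e+01, -1.87145524e-04,
        1.11033334e-02,  2.24290687e-06]), 'position': array([ 0.13817808, -0.55758861,  0.23043796]), 'ee_rot': array([-6.55593282e-04,  7.87547976e-01, -6.16252648e-01, -6.55328998e-04]), 'contact_force': array([ 0.40797667, -0.1597848 ,  0.26818792]), 'moment': array([ 0.02568772, -0.03413593,  0.01663293]), 'width': 0.08541259940623917} -0.0187
{'camera_matrix': array([[540.13082881,   0.        , 325.8771405 ],
       [  0.        , 540.13082881, 249.54710973],
       [  0.        ,   0.        ,   1.        ]]), 'rvec': array([ 1.89744598, -0.47272602,  0.32696733]), 'tvec': array([-0.49986845,  0.11989116,  0.71503577])}
{'camera_matrix': array([[577.44617577,   0.        , 329.15600624],
       [  0.        , 577.44617577, 240.14043561],
       [  0.        ,   0.        ,   1.        ]]), 'rvec': array([ 2.14385003, -2.11595409,  0.11961204]), 'tvec': array([-0.07841132,  0.52758059,  0.86246949])}
```

View pics/scene0.png

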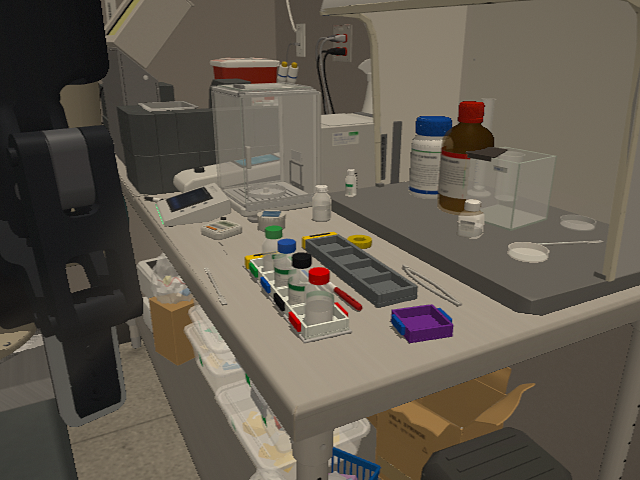

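View pics/top0.png

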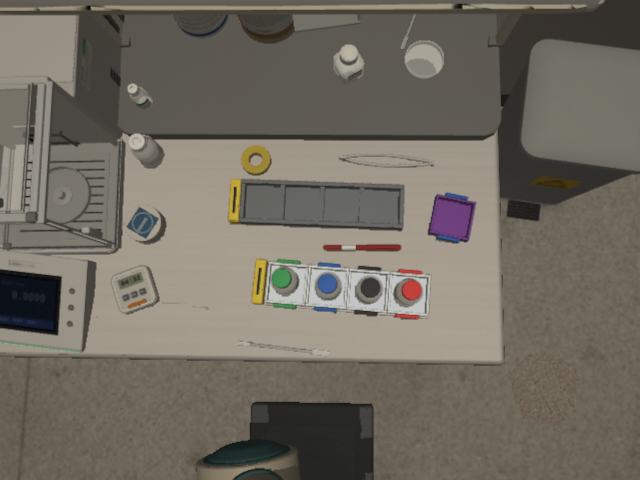

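The top view (top0.png) shows the incoming rack with its yellow end on the left (col 260). The order from the yellow end is green (282,278), blue (328,285), black (370,288), red (410,291). The grey transport rack is above it, with its yellow end at (235,200), and the purple decoy is at (452,218). The targets are green to the far right pocket, then blue, black, and red next to yellow. Next I'll measure positions.

```bash
cat > h.py <<'E'
import numpy as np, cv2
from rig import manip
from scipy.optimize import least_squares
def cal(n):
    c=manip.get_calibration(n);return c["camera_matrix"],c["rvec"],c["tvec"]
def proj(n,P):
    K,r,t=cal(n);return cv2.projectPoints(np.array(P,float).reshape(-1,3),r,t,K,None)[0].reshape(-1,2)
def back(n,uv,z):
    K,r,t=cal(n);R=cv2.Rodrigues(r)[0];uv=np.array(uv,float).reshape(-1,2)
    d=(np.linalg.inv(K)@np.c_[uv,np.ones(len(uv))].T).T@R;c=-R.T@t
    return c+d*((z-c[2])/d[:,2])[:,None]
def go(x,y,z,yaw):
    "tool-frame shift (mm) and turn to world TCP target, tool x at yaw"
    s=manip.get_state();w,a,b,c=s["ee_rot"]
    from scipy.spatial.transform import Rotation as Ro
    R=Ro.from_quat([a,b,c,w]).as_matrix()
    d=R.T@(np.array([x,y,z])-s["position"])*1000
    cur=np.arctan2(R[1,0],R[0,0]);t=-((yaw-cur+np.pi/2)%np.pi-np.pi/2)
    print("shift",d.round(1),"turn",round(t,3),"| pos",s["position"].round(4),"yaw",round(cur,3),"w",round(s["width"],4),"F",s["contact_force"].round(1),"t",round(s["clock"],2),"tilt",R[:2,2].round(4))
E
python3 - <<'E'
from h import *
for n in("top","scene"):
  manip.get_image(n)
  for k in["transport_rack","incoming_rack","vial_red","vial_blue","vial_green","vial_black","block_red","block_blue","block_green","block_black"]:
    for m in manip.masks_of(n,k)[:2]:
        p=m["pixels"].astype(np.uint8);
        cs=max(cv2.findContours(p,0,2)[0],key=cv2.contourArea)
        r=cv2.minAreaRect(cs);b=cv2.boxPoints(r)
        print(n,k,round(m["conf"],2),np.round(m["location"],1),p.sum(),b.round(1).tolist())
        if n=="top" and ("rack" in k or "block" in k): print("   ",back(n,b,0.022)[:,:2].round(4).tolist())
        np.save(f"{n}_{k}.npy",p) if m is not None else 0
E
```

```text
top transport_rack 0.97 [314.1 202.9] 7762 [[228.3000030517578, 223.89999389648438], [229.89999389648438, 178.39999389648438], [405.3999938964844, 184.60000610351562], [403.79998779296875, 230.1999969482422]]
    [[0.5553, 0.091], [0.6302, 0.0914], [0.622, -0.1917], [0.548, -0.1889]]
top incoming_rack 0.89 [258.6 282.1] 612 [[251.5, 303.5], [254.1999969482422, 259.3999938964844], [267.6000061035156, 260.20001220703125], [264.8999938964844, 304.3999938964844]]
    [[0.4291, 0.0492], [0.4987, 0.0474], [0.4977, 0.026], [0.4282, 0.0281]]
top vial_red 0.59 [408.3 292.1] 586 [[390.0, 293.0], [409.5, 273.5], [427.5, 291.5], [408.0, 311.0]]
top vial_blue 0.6 [327.2 283.8] 613 [[315.0, 272.0], [341.0, 272.0], [341.0, 300.0], [315.0, 300.0]]
top vial_green 0.87 [283.3 278.5] 662 [[270.0, 267.0], [299.0, 267.0], [299.0, 294.0], [270.0, 294.0]]
top vial_black 0.65 [370.3 287.2] 605 [[350.5, 289.5], [370.0, 270.0], [388.5, 288.5], [369.0, 308.0]]
top block_blue 0.76 [316.8 295.8] 1191 [[305.0, 309.5], [308.79998779296875, 261.5], [349.1000061035156, 264.79998779296875], [345.20001220703125, 312.7
[... 2656 characters left out ...]
844, 271.6000061035156], [276.20001220703125, 293.20001220703125], [262.79998779296875, 295.79998779296875]]
scene block_green 0.53 [254.9 268.5] 265 [[246.3000030517578, 259.3999938964844], [261.3999938964844, 256.70001220703125], [265.20001220703125, 277.8999938964844], [250.10000610351562, 280.6000061035156]]
scene block_black 0.77 [278.5 301.2] 348 [[268.3999938964844, 293.1000061035156], [284.1000061035156, 283.29998779296875], [298.70001220703125, 306.70001220703125], [283.0, 316.5]]
scene block_black 0.58 [267.  284.2] 287 [[258.3999938964844, 272.70001220703125], [272.79998779296875, 270.79998779296875], [276.1000061035156, 295.3999938964844], [261.70001220703125, 297.3999938964844]]
```

```bash
cat > ov.py <<'E'
from h import *
def pose(o,psi,P):
    P=np.array(P,float);c,s=np.cos(psi),np.sin(psi)
    return np.c_[o[0]+c*P[:,0]-s*P[:,1],o[1]+s*P[:,0]+c*P[:,1],P[:,2]]
def rect(x0,x1,y0,y1,z):return [[x0,y0,z],[x1,y0,z],[x1,y1,z],[x0,y1,z]]
def overlay(img,n,T,I,V,S=3,box=(220,170,440,325)):
    a,b,c,d=box;im=cv2.resize(img[b:d,a:c],None,fx=S,fy=S,interpolation=cv2.INTER_CUBIC)
    def pl(P,col):
        q=((proj(n,P)-[a,b]+.5)*S-.5).round().astype(int);cv2.polylines(im,[q.reshape(-1,1,2)],True,col,1)
    pl(pose(T[:2],T[2],rect(-.0355,.0355,-.1315,.1495,.022)),(0,255,0))
    for y in(-.096,-.032,.032,.096):
        pl(pose(T[:2],T[2],rect(-.0285,.0285,y-.0285,y+.0285,.022)),(0,255,255))
        pl(pose(I[:2],I[2],rect(-.03175,.03175,y-.03175,y+.03175,.022)),(0,255,0))
        pl(pose(I[:2],I[2],rect(-.02825,.02825,y-.02825,y+.02825,.022)),(255,255,0))
    t=np.linspace(0,2*np.pi,40)
    for v in V:
        for r,z in((.0145,.0835),(.0205,.0525)):
            pl(np.c_[v[0]+r*np.cos(t),v[1]+r*np.sin(t),0*t+z],(255,0,255))
    return im
E
python3 - <<'E'
from ov import *
img=cv2.imread("pics/top0.png")
hsv=cv2.cvtColor(img,cv2.COLOR_BGR2HSV)
V=[]
for k,uv in dict(green=(282,278),blue=(328,285),black=(370,288),red=(410,291)).items():
    h,s,v=[hsv[...,i].astype(int) for i in range(3)]
    m={"green":(abs(h-70)<20)&(s>120),"blue":(abs(h-113)<12)&(s>120),"black":(v<60),"red":((h<8)|(h>172))&(s>150)}[k].astype(np.uint8)
    w=np.zeros_like(m);w[uv[1]-15:uv[1]+16,uv[0]-18:uv[0]+19]=1;m=m*w
    c=max(cv2.findContours(m,0,2)[0],key=cv2.contourArea);(u,vv),r=cv2.minEnclosingCircle(c);M=cv2.moments(c)
    cen=(M['m10']/M['m00'],M['m01']/M['m00'])
    P=back("top",cen,.0835-.004)[0];V.append(P);print(k,(round(u,1),round(vv,1)),round(r,1),np.round(cen,1),cv2.contourArea(c),P.round(4))
V=np.array(V);np.save("V.npy",V)
T=(.5887,-.0586,-.0275)
d=V[0]-V[3];psi=np.arctan2(-d[0],d[1]);I=(*V[:,:2].mean(0),psi);print("I",I)
# block-based guess: incoming
cv2.imwrite("pics/ov1.png",overlay(img,"top",T,I,V))
E
```

```text
green (281.0, 277.9) 9.1 [281.1 277.8] 229.0 [ 0.4655 -0.0029  0.0795]
blue (326.9, 283.2) 9.3 [326.8 283.3] 244.5 [ 0.4582 -0.0705  0.0795]
black (369.8, 287.2) 9.2 [368.6 284.5] 124.5 [ 0.4573 -0.1318  0.0795]
red (411.0, 290.0) 9.5 [411.1 289.8] 257.5 [ 0.4504 -0.1938  0.0795]
I (np.float64(0.45786335828169494), np.float64(-0.09975864899944942), np.float64(-0.07925225909317479))
```

View pics/ov1.png

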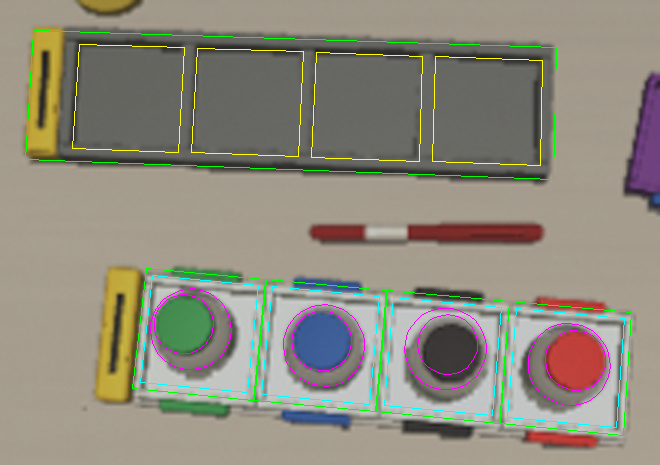

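Run:
```python
from ov import *
img=cv2.imread("pics/top0.png")
V=np.load("V.npy");V[2]=back("top",(369.6,286.3),.0795)[0];np.save("V.npy",V);print(V[2])
T=(.5887,-.0586,-.0275);I=(.4579,-.0998,-.0793)
a=overlay(img,"top",T,I,V,8,(223,170,318,240));b=overlay(img,"top",T,I,V,8,(318,170,413,240))
a=cv2.convertScaleAbs(a,alpha=1.5);b=cv2.convertScaleAbs(b,alpha=1.5)
cv2.imwrite("pics/ov2.png",a);cv2.imwrite("pics/ov3.png",b)
```

```text
[ 0.45471878 -0.13325819  0.0795    ]
```

View pics/ov2.png

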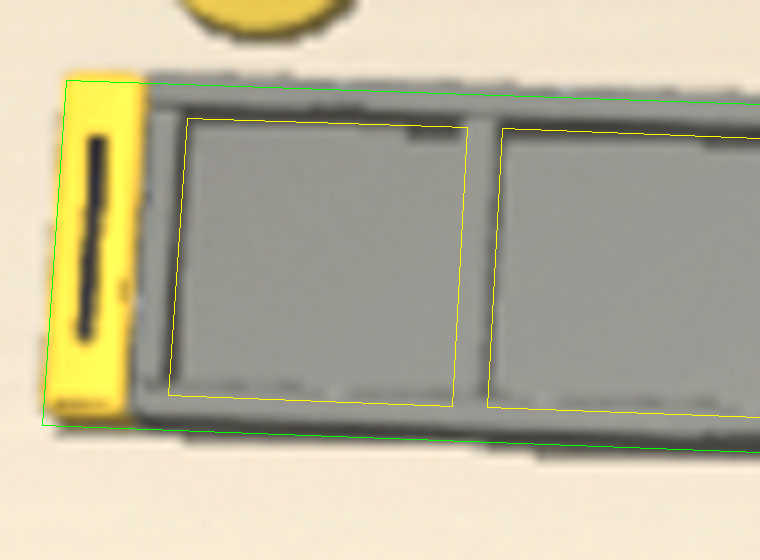

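View pics/ov3.png

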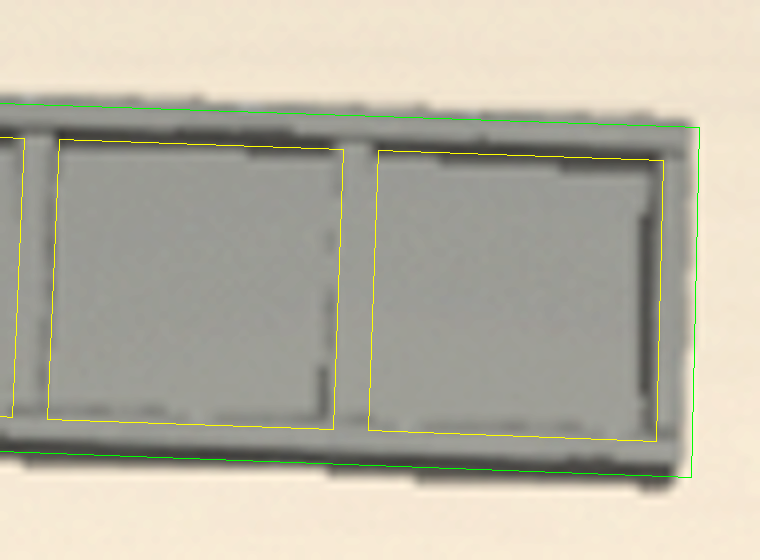

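```bash
cat >> h.py <<'E'
T=(.5902,-.0575,-.0275)
def pocket(y):return T[0]-np.sin(T[2])*y,T[1]+np.cos(T[2])*y
E
python3 - <<'E'
from h import *
print([tuple(np.round(pocket(y),4)) for y in(-.096,-.032,.032,.096)])
go(.4655,-.003,.15,0)
E
```

```text
[(np.float64(0.5876), np.float64(-0.1535)), (np.float64(0.5893), np.float64(-0.0895)), (np.float64(0.5911), np.float64(-0.0255)), (np.float64(0.5928), np.float64(0.0385))]
shift [-460.2 -451.1   81.3] turn -1.328 | pos [ 0.1382 -0.5582  0.2313] yaw -1.328 w 0.0853 F [-0.6 -0.6  0.5] t 1.2 tilt [ 0.     -0.0001]
```

Emit:
drive_tool(
  steps=[
    [-35,-34,4,-0.1,1],
    [-70,-68,8,-0.2,1],
    [-105,-102,12,-0.3,1],
    [-140,-136,16,-0.4,1],
    [-175,-170,20,-0.5,1],
  ],
)

```text
clock: 1.7
position: [0.2618, -0.3458, 0.2113]
ee_rot: [0.0, 0.916, -0.401, 0.0]
contact_force: [1.1, -0.2, 0.2]
width: 0.0854
```

```bash
python3 -c "
from h import *
go(.4655,-.003,.15,0)"
```

```text
shift [-113.6 -382.2   61.2] turn -0.825 | pos [ 0.2618 -0.3458  0.2113] yaw -0.825 w 0.0854 F [ 1.1 -0.2  0.2] t 1.7 tilt [ 0.0007 -0.0006]
```

Tracks exactly. Continue.

Emit:
drive_tool(
  steps=[
    [-14,-47,6,-0.12,1],
    [-28,-94,12,-0.24,1],
    [-42,-141,18,-0.36,1],
    [-56,-188,24,-0.48,1],
    [-70,-235,30,-0.6,1],
  ],
)

```text
clock: 2.2
position: [0.3877, -0.1332, 0.1814]
ee_rot: [0.001, 0.994, -0.11, 0.001]
contact_force: [1.5, -0.5, 0.6]
width: 0.0854
```

```bash
python3 -c "
from h import *
go(.4655,-.003,.13,0)"
```

```text
shift [  47.4 -144.1   51.4] turn -0.22 | pos [ 0.3877 -0.1332  0.1814] yaw -0.22 w 0.0854 F [ 1.5 -0.5  0.6] t 2.2 tilt [ 0.0019 -0.0013]
```

Emit:
drive_tool(
  steps=[
    [12,-36,13,-0.06,1],
    [24,-72,26,-0.12,1],
    [36,-108,39,-0.18,1],
    [47.4,-144,51.4,-0.22,1],
    [47.4,-144,51.4,-0.22,1],
  ],
)

```text
clock: 2.7
position: [0.4666, 0.0004, 0.1288]
ee_rot: [-0.0, 1.0, 0.002, 0.001]
contact_force: [-0.3, -0.7, 0.0]
width: 0.0853
```

```bash
python3 -c "
from h import *
cv2.imwrite('pics/a.png',manip.get_image('top'));cv2.imwrite('pics/as.png',manip.get_image('scene'))
go(.4655,-.003,.021,0)"
```

```text
shift [1.000e-01 3.000e-01 1.087e+02] turn 0.002 | pos [ 0.4654 -0.0025  0.1297] yaw 0.002 w 0.0853 F [0.4 0.1 0.5] t 2.8 tilt [ 0.0008 -0.0016]
```

View pics/as.png

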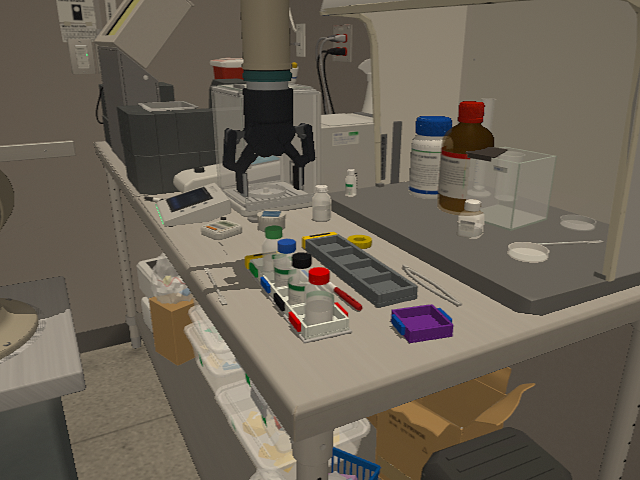

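View pics/a.png

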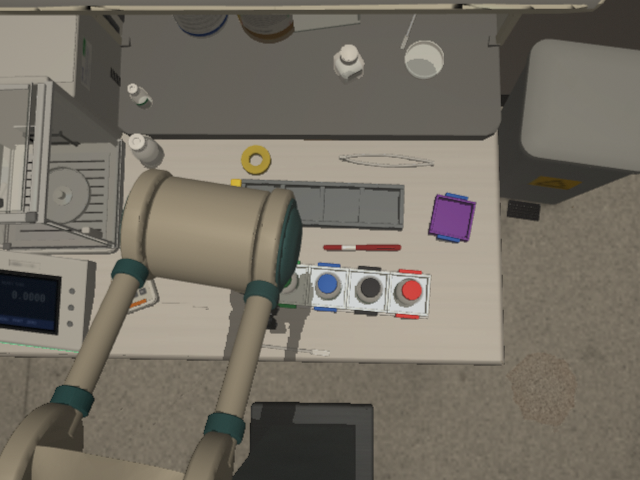

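The scene view shows the open jaws (230–310, 150) centred above the green vial at (273,235) and spread across the row. The hood and the balance are clear of the arm. Descending.

Emit:
drive_tool(
  steps=[
    [0,0,30,0,1],
    [0,0,60,0,1],
    [0,0,85,0,1],
    [0,0,108,0,1],
    [0,0,108.5,0,1],
  ],
  squeeze=40,
)

```text
clock: 3.3
position: [0.4629, -0.0037, 0.0196]
ee_rot: [0.001, 1.0, -0.0, -0.002]
contact_force: [0.4, 0.2, 0.3]
width: 0.0855
```

```bash
python3 -c "
from h import *
cv2.imwrite('pics/b.png',manip.get_image('scene')[170:350,190:430].repeat(3,0).repeat(3,1))
go(.4655,-.003,.021,0)"
```

```text
shift [ 1.3 -0.7 -0.2] turn 0.0 | pos [ 0.4642 -0.0037  0.0208] yaw 0.0 w 0.0854 F [ 0.7 -0.9  0.4] t 3.35 tilt [-0.002  -0.0016]
```

View pics/b.png

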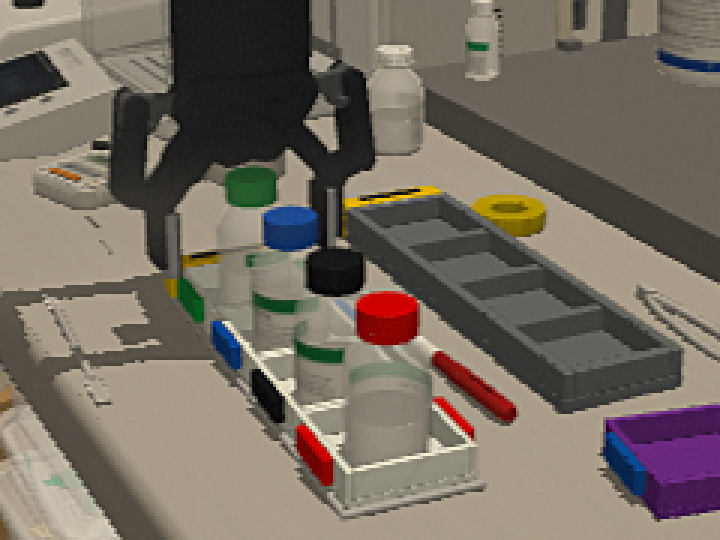

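Jaws straddle the green vial (at about 250,215 in the crop), tips above the rim. Closing.

Emit:
drive_tool(
  steps=[
    [1,0,0,0,-1],
    [1,0,0,0,-1],
    [1,0,0,0,-1],
    [1,0,0,0,-1],
    [1,0,0,0,-1],
  ],
  squeeze=40,
)

```text
clock: 3.85
position: [0.4661, -0.004, 0.0221]
ee_rot: [0.001, 1.0, 0.0, 0.0]
contact_force: [-0.3, 0.2, 5.5]
width: 0.0397
```

Emit:
drive_tool(
  steps=[
    [0,0,0,0,-1],
    [0,0,0,0,-1],
    [0,0,0,0,-1],
  ],
)

```text
clock: 4.15
position: [0.4661, -0.0039, 0.0222]
ee_rot: [0.001, 1.0, 0.0, 0.0]
contact_force: [0.5, -0.6, -1.3]
width: 0.0395
```

```bash
python3 -c "
from h import *
cv2.imwrite('pics/c.png',manip.get_image('scene')[170:350,190:430].repeat(3,0).repeat(3,1))
go(.4655,-.003,.021,0)"
```

```text
shift [-0.5 -0.9  1.1] turn 0.001 | pos [ 0.466  -0.0039  0.0221] yaw 0.001 w 0.0397 F [-1.   0.3  0.9] t 4.2 tilt [ 0.0003 -0.0023]
```

View pics/c.png

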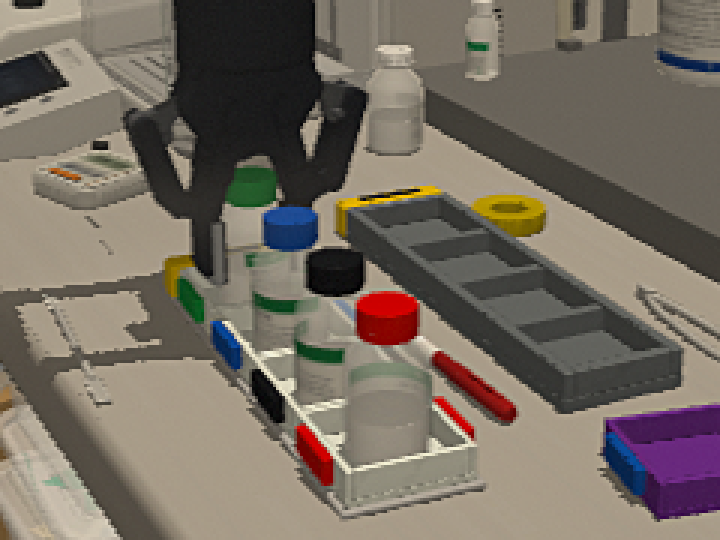

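Emit:
drive_tool(
  steps=[
    [0,0,-10,0,-1],
    [0,0,-35,0,-1],
    [0,0,-65,0,-1],
    [0,0,-90,0,-1],
    [0,0,-105,0,-1],
  ],
)

```text
clock: 4.7
position: [0.467, -0.0038, 0.1297]
ee_rot: [0.001, 1.0, 0.0, 0.002]
contact_force: [0.4, -0.4, -1.6]
width: 0.04
```

```bash
python3 -c "
from h import *
x,y=pocket(-.096)
cv2.imwrite('pics/d.png',manip.get_image('scene')[130:350,190:430].repeat(2,0).repeat(2,1))
go(x,y,.127,0)"
```

```text
shift [119.2 149.6   5.7] turn 0.001 | pos [ 0.4682 -0.0039  0.1314] yaw 0.001 w 0.0397 F [0.7 0.3 0.2] t 4.75 tilt [ 0.0073 -0.0033]
```

View pics/d.png

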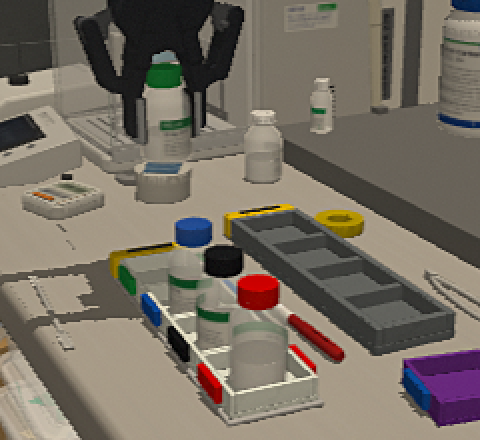

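The green vial is held upright at (165,125) in the crop. Carrying it over.

Emit:
drive_tool(
  steps=[
    [15,19,1,0,-1],
    [45,56,2,0,-1],
    [75,94,4,0,-1],
    [104,131,5,0,-1],
    [119,149.5,5.5,0,-1],
  ],
)

```text
clock: 5.25
position: [0.5896, -0.1568, 0.1267]
ee_rot: [0.002, 1.0, -0.001, 0.004]
contact_force: [0.3, 1.3, -0.6]
width: 0.0399
```

Emit:
drive_tool(
  steps=[
    [0,0,0,0,-1],
    [0,0,0,0,-1],
  ],
)

```text
clock: 5.45
position: [0.5889, -0.1568, 0.1258]
ee_rot: [0.002, 1.0, -0.001, 0.003]
contact_force: [-0.2, 0.5, -1.1]
width: 0.04
```

```bash
python3 -c "
from h import *
x,y=pocket(-.096)
cv2.imwrite('pics/e.png',manip.get_image('scene')[150:350,190:470].repeat(2,0).repeat(2,1))
go(x,y,.0225,0)"
```

```text
shift [ -1.4  -2.8 103.5] turn -0.001 | pos [ 0.5883 -0.1559  0.126 ] yaw -0.001 w 0.0399 F [-0.5  0.6 -0.3] t 5.5 tilt [ 0.0063 -0.0034]
```

View pics/e.png

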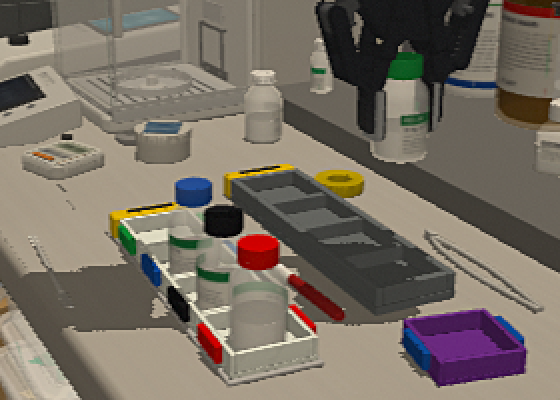

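Emit:
drive_tool(
  steps=[
    [-1,-2,25,0,-1],
    [-1,-2.5,55,0,-1],
    [-1,-2.5,80,0,-1],
    [-1,-2.5,92,0,-1],
    [-1,-2.5,96,0,-1],
  ],
)

```text
clock: 6.0
position: [0.5864, -0.1523, 0.029]
ee_rot: [0.001, 1.0, -0.0, 0.002]
contact_force: [0.0, -0.3, -1.8]
width: 0.0397
```

```bash
python3 -c "
from h import *
x,y=pocket(-.096)
cv2.imwrite('pics/f.png',manip.get_image('scene')[170:350,190:430].repeat(3,0).repeat(3,1))
go(x,y,.0225,0)"
```

```text
shift [0.4 0.7 6.9] turn -0.0 | pos [ 0.5871 -0.1527  0.0294] yaw -0.0 w 0.0399 F [-0.7 -1.  -1.7] t 6.05 tilt [ 0.0046 -0.0026]
```

View pics/f.png

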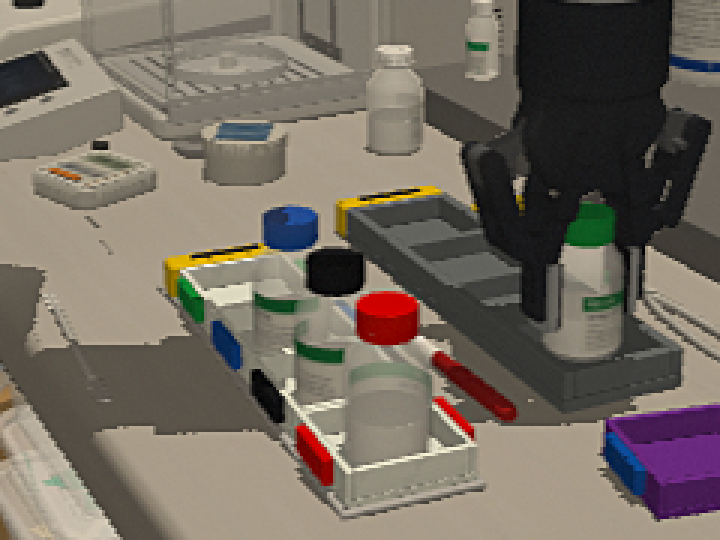

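Vial base is inside the last pocket. Lowering slowly.

Emit:
drive_tool(
  steps=[
    [0.4,0.7,2,0,-1],
    [0.4,0.7,4,0,-1],
    [0.4,0.7,6,0,-1],
    [0.4,0.7,7,0,-1],
    [0.4,0.7,7.5,0,-1],
  ],
)

```text
clock: 6.55
position: [0.5876, -0.1535, 0.0221]
ee_rot: [0.001, 1.0, -0.0, 0.002]
contact_force: [-0.8, -0.3, -1.0]
width: 0.0399
```

```bash
python3 -c "
from h import *
x,y=pocket(-.096)
go(x,y,.0215,0)"
```

```text
shift [-0.  -0.1  0.6] turn -0.0 | pos [ 0.5876 -0.1535  0.0221] yaw -0.0 w 0.0399 F [-0.8 -0.3 -1. ] t 6.55 tilt [ 0.005  -0.0027]
```

Emit:
drive_tool(
  steps=[
    [0,0,0.6,0,-1],
    [0,0,1.2,0,-1],
  ],
)

```text
clock: 6.75
position: [0.5877, -0.1536, 0.0217]
ee_rot: [0.001, 1.0, -0.0, 0.003]
contact_force: [-2.3, 1.3, 9.1]
width: 0.0403
```

Floor contact (9 N up). Releasing.

Emit:
drive_tool(
  steps=[
    [0,0,0,0,0.3],
    [0,0,0,0,0.6],
    [0,0,0,0,1],
    [0,0,0,0,1],
    [0,0,-2,0,1],
  ],
)

```text
clock: 7.25
position: [0.5874, -0.1535, 0.0234]
ee_rot: [0.001, 1.0, -0.0, 0.002]
contact_force: [-0.6, 0.4, 0.1]
width: 0.0857
```

Emit:
drive_tool(
  steps=[
    [0,0,-15,0,1],
    [0,0,-45,0,1],
    [0,0,-80,0,1],
    [0,0,-105,0,1],
    [0,0,-105,0,1],
  ],
)

```text
clock: 7.75
position: [0.5896, -0.1542, 0.1327]
ee_rot: [0.003, 1.0, -0.0, 0.006]
contact_force: [0.5, 0.2, 0.4]
width: 0.0854
```

```bash
python3 -c "
from h import *
cv2.imwrite('pics/g.png',manip.get_image('scene')[170:350,190:430].repeat(3,0).repeat(3,1))
go(.4582,-.0705,.13,0)"
```

```text
shift [-130.   -83.1   -1. ] turn -0.0 | pos [ 0.5882 -0.1537  0.1305] yaw -0.0 w 0.0854 F [-1.2 -0.1  0.3] t 7.8 tilt [ 0.0087 -0.0042]
```

View pics/g.png

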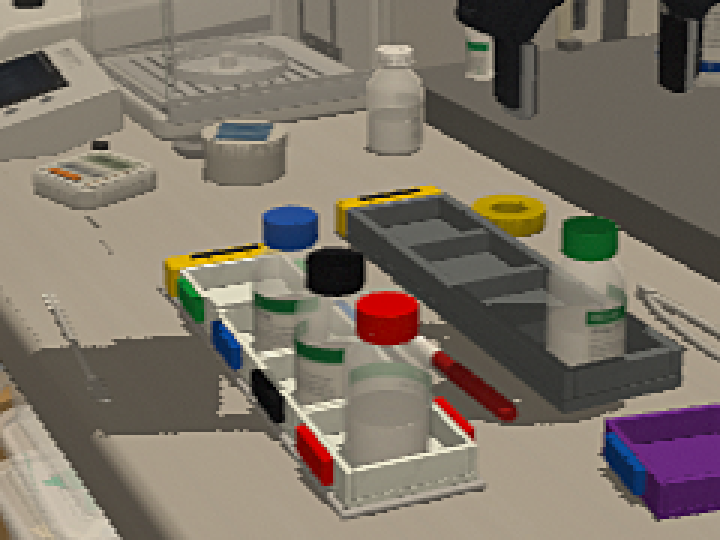

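Green stands upright in the last pocket (590,290 in the crop). Blue is next.

Emit:
drive_tool(
  steps=[
    [-25,-16,0,0,1],
    [-60,-38,0,0,1],
    [-95,-61,0,0,1],
    [-120,-77,0,0,1],
    [-130,-83,-1,0,1],
  ],
)

```text
clock: 8.3
position: [0.4539, -0.0687, 0.1283]
ee_rot: [0.001, 1.0, 0.0, 0.002]
contact_force: [0.6, -0.2, -0.6]
width: 0.0856
```

Emit:
drive_tool(
  steps=[
    [0,0,0,0,1],
    [0,0,0,0,1],
  ],
)

```text
clock: 8.5
position: [0.4547, -0.0691, 0.128]
ee_rot: [0.001, 1.0, 0.0, 0.002]
contact_force: [0.0, -0.4, 0.1]
width: 0.0854
```

```bash
python3 -c "
from h import *
go(.4582,-.0705,.021,0)"
```

```text
shift [  3.1   1.2 107.1] turn 0.001 | pos [ 0.4547 -0.0691  0.128 ] yaw 0.001 w 0.0854 F [ 0.  -0.4  0.1] t 8.5 tilt [ 0.0035 -0.0026]
```

Emit:
drive_tool(
  steps=[
    [3,1.2,20,0,1],
    [3,1.2,50,0,1],
    [3,1.2,80,0,1],
    [3,1.2,100,0,1],
    [3,1.2,106.5,0,1],
  ],
)

```text
clock: 9.0
position: [0.4583, -0.0711, 0.0193]
ee_rot: [0.001, 1.0, -0.0, 0.0]
contact_force: [0.2, 1.0, 0.4]
width: 0.0856
```

```bash
python3 -c "
from h import *
cv2.imwrite('pics/h1.png',manip.get_image('scene')[170:350,190:430].repeat(3,0).repeat(3,1))
go(.4582,-.0705,.021,0)"
```

```text
shift [-0.1 -0.6 -1.5] turn -0.0 | pos [ 0.4583 -0.0711  0.0195] yaw -0.0 w 0.0852 F [-0.1 -0.1  0.2] t 9.05 tilt [ 0.0006 -0.0019]
```

View pics/h1.png

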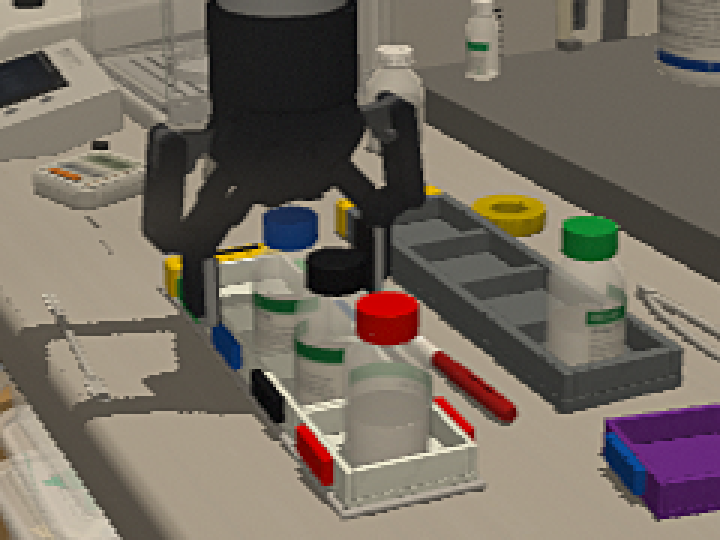

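The jaws straddle the blue vial (290,265 in the crop). I'll raise 1.5 mm and close.

Emit:
drive_tool(
  steps=[
    [0,-0.5,-1.5,0,1],
    [0,-0.5,-1.8,0,-1],
    [0,-0.5,-1.8,0,-1],
    [0,-0.5,-1.8,0,-1],
    [0,-0.5,-1.8,0,-1],
  ],
)

```text
clock: 9.55
position: [0.4589, -0.0708, 0.0223]
ee_rot: [0.001, 1.0, -0.0, 0.001]
contact_force: [-1.5, -0.3, 4.5]
width: 0.0392
```

Emit:
drive_tool(
  steps=[
    [0,0,0,0,-1],
    [0,0,0,0,-1],
    [0,0,0,0,-1],
    [0,0,0,0,-1],
  ],
)

```text
clock: 9.95
position: [0.4588, -0.0707, 0.0223]
ee_rot: [0.001, 1.0, -0.0, 0.001]
contact_force: [-0.5, 0.2, 1.5]
width: 0.0397
```

Emit:
drive_tool(
  steps=[
    [0,0,-10,0,-1],
    [0,0,-35,0,-1],
    [0,0,-65,0,-1],
    [0,0,-90,0,-1],
    [0,0,-105,0,-1],
  ],
)

```text
clock: 10.45
position: [0.4595, -0.0707, 0.1299]
ee_rot: [0.002, 1.0, 0.0, 0.003]
contact_force: [0.4, 1.2, -2.0]
width: 0.0393
```

```bash
python3 -c "
from h import *
x,y=pocket(-.032)
cv2.imwrite('pics/i.png',manip.get_image('scene')[130:350,190:430].repeat(2,0).repeat(2,1))
go(x,y,.127,0)"
```

```text
shift [128.6  18.4   5.7] turn 0.0 | pos [ 0.4607 -0.071   0.1315] yaw 0.0 w 0.0394 F [1.2 0.4 1. ] t 10.5 tilt [ 0.009  -0.0045]
```

View pics/i.png

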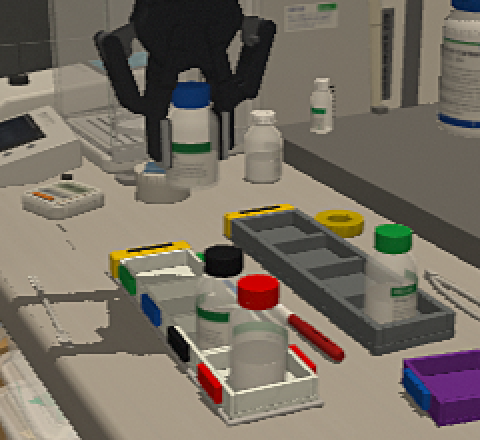

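Blue is held upright. Carrying it to the second pocket from the far end.

Emit:
drive_tool(
  steps=[
    [20,3,1,0,-1],
    [50,7,2,0,-1],
    [85,12,4,0,-1],
    [115,16,5,0,-1],
    [127,18.5,5.5,0,-1],
  ],
)

```text
clock: 11.0
position: [0.5903, -0.09, 0.1267]
ee_rot: [0.002, 1.0, 0.0, 0.005]
contact_force: [0.2, -0.1, -1.3]
width: 0.0392
```

Emit:
drive_tool(
  steps=[
    [0,0,0,0,-1],
    [0,0,0,0,-1],
  ],
)

```text
clock: 11.2
position: [0.5889, -0.0897, 0.126]
ee_rot: [0.002, 1.0, 0.0, 0.004]
contact_force: [-0.3, 0.7, 0.6]
width: 0.0393
```

```bash
python3 -c "
from h import *
x,y=pocket(-.032)
go(x,y,.0225,0)"
```

```text
shift [ -0.3  -0.7 103.5] turn 0.0 | pos [ 0.5889 -0.0897  0.126 ] yaw 0.0 w 0.0393 F [-0.3  0.7  0.6] t 11.2 tilt [ 0.0077 -0.0041]
```

Emit:
drive_tool(
  steps=[
    [0,-0.5,25,0,-1],
    [-0.3,-0.7,55,0,-1],
    [-0.3,-0.7,80,0,-1],
    [-0.3,-0.7,92,0,-1],
    [-0.3,-0.7,96,0,-1],
  ],
)

```text
clock: 11.7
position: [0.5873, -0.089, 0.029]
ee_rot: [0.002, 1.0, 0.0, 0.002]
contact_force: [0.3, 0.5, -0.6]
width: 0.0394
```

```bash
python3 -c "
from h import *
x,y=pocket(-.032)
cv2.imwrite('pics/j.png',manip.get_image('scene')[170:350,190:430].repeat(3,0).repeat(3,1))
go(x,y,.0225,0)"
```

```text
shift [1.2 0.3 6.9] turn 0.0 | pos [ 0.5881 -0.0892  0.0294] yaw 0.0 w 0.039 F [ 0.5  0.4 -0.7] t 11.75 tilt [ 0.0058 -0.0036]
```

View pics/j.png

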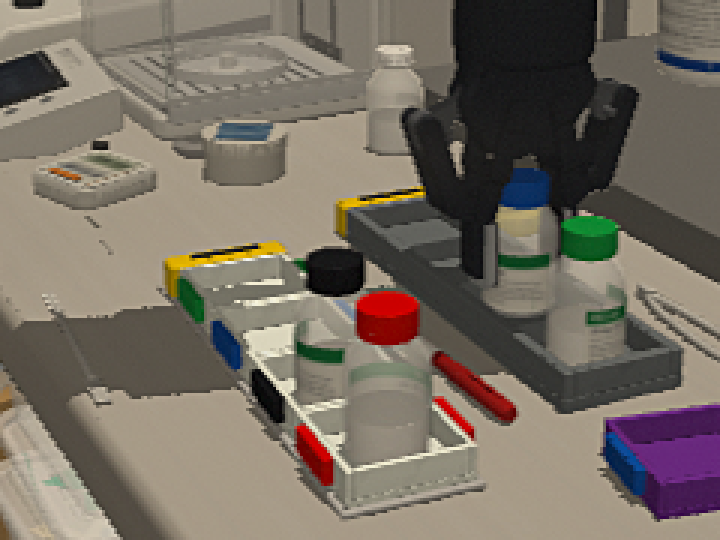

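Blue is over its pocket at (520,290) in the crop. Lowering to contact.

Emit:
drive_tool(
  steps=[
    [1,0.3,3,0,-1],
    [1,0.3,5,0,-1],
    [1,0.3,7,0,-1],
    [1,0.3,8,0,-1],
    [1,0.3,8.5,0,-1],
  ],
)

```text
clock: 12.25
position: [0.5894, -0.0896, 0.0218]
ee_rot: [0.002, 1.0, 0.0, 0.003]
contact_force: [-1.7, -0.0, 7.0]
width: 0.0391
```

Contact (7 N up). Releasing and rising.

Emit:
drive_tool(
  steps=[
    [0,0,0,0,0.3],
    [0,0,0,0,0.6],
    [0,0,0,0,1],
    [0,0,0,0,1],
    [0,0,-2,0,1],
  ],
)

```text
clock: 12.75
position: [0.5891, -0.0895, 0.0235]
ee_rot: [0.002, 1.0, 0.0, 0.003]
contact_force: [0.5, 0.4, 0.5]
width: 0.0854
```

Emit:
drive_tool(
  steps=[
    [0,0,-15,0,1],
    [0,0,-45,0,1],
    [0,0,-80,0,1],
    [0,0,-105,0,1],
    [0,0,-105,0,1],
  ],
)

```text
clock: 13.25
position: [0.5913, -0.0898, 0.1328]
ee_rot: [0.003, 1.0, 0.0, 0.007]
contact_force: [1.4, -0.5, -0.0]
width: 0.0856
```

```bash
python3 -c "
from h import *
cv2.imwrite('pics/k.png',manip.get_image('scene')[170:350,190:430].repeat(3,0).repeat(3,1))
go(.4547,-.1333,.13,0)"
```

```text
shift [-135.1   43.8   -0.6] turn 0.0 | pos [ 0.5898 -0.0894  0.1305] yaw 0.0 w 0.0853 F [ 0.2  0.7 -0. ] t 13.3 tilt [ 0.01   -0.0048]
```

View pics/k.png

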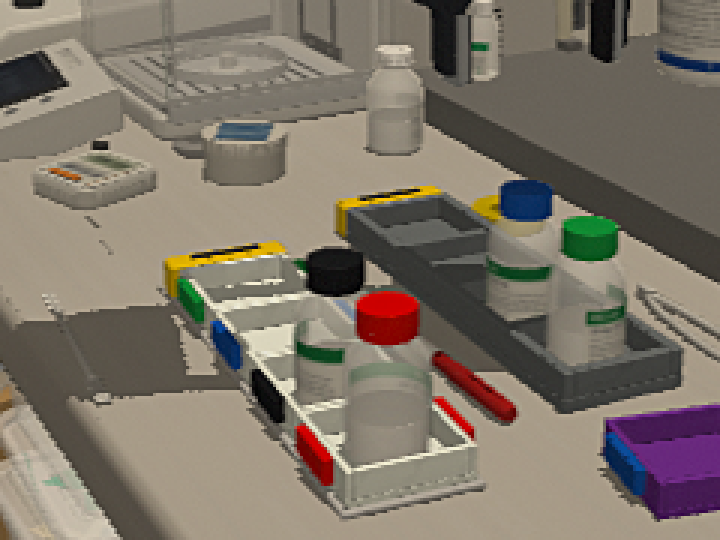

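Blue stands next to green, both upright. Black is next.

Emit:
drive_tool(
  steps=[
    [-25,8,0,0,1],
    [-60,19,0,0,1],
    [-95,31,0,0,1],
    [-122,40,0,0,1],
    [-133,43.5,-0.5,0,1],
  ],
)

```text
clock: 13.8
position: [0.453, -0.1325, 0.1283]
ee_rot: [0.002, 1.0, -0.0, 0.003]
contact_force: [-0.8, 0.5, 0.0]
width: 0.0854
```

Emit:
drive_tool(
  steps=[
    [0,0,0,0,1],
    [0,0,0,0,1],
  ],
)

```text
clock: 14.0
position: [0.4534, -0.1325, 0.1278]
ee_rot: [0.001, 1.0, -0.001, 0.003]
contact_force: [0.0, 0.7, -0.1]
width: 0.0854
```

```bash
python3 -c "
from h import *
go(.4547,-.1333,.022,0)"
```

```text
shift [  0.8   0.6 105.9] turn -0.001 | pos [ 0.4534 -0.1325  0.1278] yaw -0.001 w 0.0854 F [ 0.   0.7 -0.1] t 14.0 tilt [ 0.0051 -0.0025]
```

Emit:
drive_tool(
  steps=[
    [1,0.6,20,0,1],
    [1,0.6,50,0,1],
    [1,0.6,80,0,1],
    [1,0.6,98,0,1],
    [1,0.6,104.5,0,1],
  ],
)

```text
clock: 14.5
position: [0.4551, -0.1325, 0.0212]
ee_rot: [0.0, 1.0, -0.0, 0.001]
contact_force: [-0.4, 0.4, 0.4]
width: 0.0854
```

```bash
python3 -c "
from h import *
cv2.imwrite('pics/l.png',manip.get_image('scene')[170:350,190:430].repeat(3,0).repeat(3,1))
go(.4547,-.1333,.0213,0)"
```

```text
shift [-0.4  0.7  0. ] turn -0.001 | pos [ 0.4551 -0.1326  0.0213] yaw -0.001 w 0.0856 F [-0.2 -0.2 -1.3] t 14.55 tilt [ 0.0024 -0.001 ]
```

View pics/l.png

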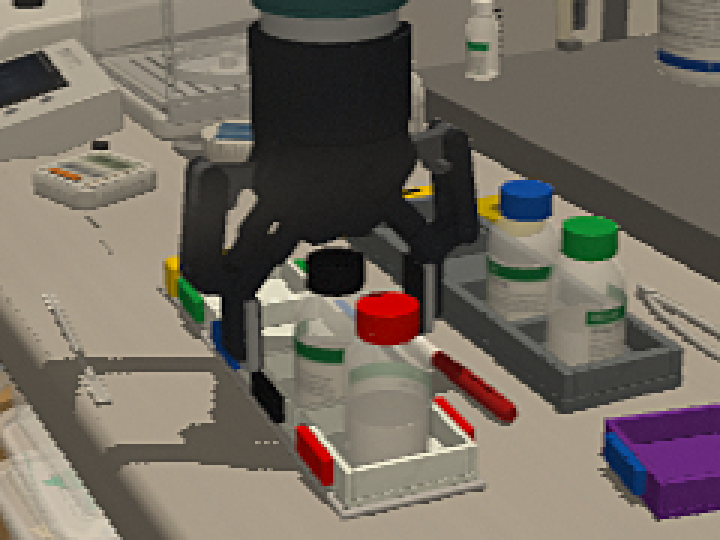

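The jaws straddle the black vial (335,310 in the crop). Closing and lifting.

Emit:
drive_tool(
  steps=[
    [0,0.7,0,0,-1],
    [0,0.7,0,0,-1],
    [0,0.7,0,0,-1],
    [0,0.7,0,0,-1],
    [0,0.7,0,0,-1],
  ],
)

```text
clock: 15.05
position: [0.456, -0.1337, 0.0223]
ee_rot: [0.001, 1.0, -0.0, 0.002]
contact_force: [1.0, 0.7, 6.5]
width: 0.0393
```

Emit:
drive_tool(
  steps=[
    [0,0,0,0,-1],
    [0,0,0,0,-1],
    [0,0,0,0,-1],
  ],
)

```text
clock: 15.35
position: [0.4558, -0.1337, 0.0224]
ee_rot: [0.001, 1.0, -0.0, 0.002]
contact_force: [-0.1, -0.1, 1.2]
width: 0.0392
```

Emit:
drive_tool(
  steps=[
    [0,0,-10,0,-1],
    [0,0,-35,0,-1],
    [0,0,-65,0,-1],
    [0,0,-90,0,-1],
    [0,0,-105,0,-1],
  ],
)

```text
clock: 15.85
position: [0.4561, -0.1338, 0.1299]
ee_rot: [0.002, 1.0, -0.0, 0.004]
contact_force: [0.5, 0.1, -0.4]
width: 0.0397
```

```bash
python3 -c "
from h import *
x,y=pocket(.032)
cv2.imwrite('pics/m.png',manip.get_image('scene')[130:350,190:430].repeat(2,0).repeat(2,1))
go(x,y,.127,0)"
```

```text
shift [ 133.7 -108.9    5.4] turn -0.001 | pos [ 0.4572 -0.1343  0.1315] yaw -0.001 w 0.0393 F [ 0.4 -0.1 -0.2] t 15.9 tilt [ 0.0106 -0.0047]
```

View pics/m.png

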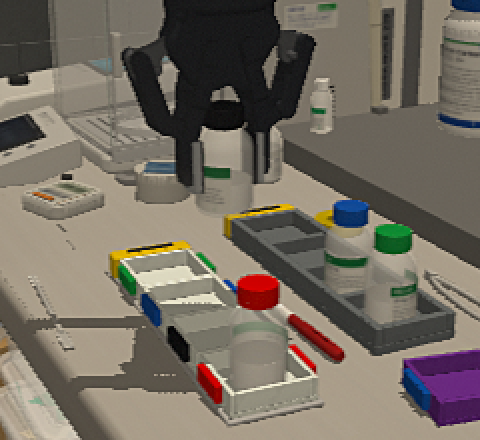

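Black is held upright. Carrying it.

Emit:
drive_tool(
  steps=[
    [17,-14,0,0,-1],
    [50,-41,1,0,-1],
    [84,-68,2,0,-1],
    [117,-95,4,0,-1],
    [132,-109,5,0,-1],
  ],
)

```text
clock: 16.4
position: [0.5919, -0.0232, 0.1269]
ee_rot: [0.002, 1.0, 0.0, 0.006]
contact_force: [-0.9, -0.3, -1.2]
width: 0.0393
```

Emit:
drive_tool(
  steps=[
    [0,0,0,0,-1],
    [0,0,0,0,-1],
  ],
)

```text
clock: 16.6
position: [0.5911, -0.0229, 0.1261]
ee_rot: [0.002, 1.0, 0.001, 0.005]
contact_force: [-0.0, -0.7, -1.7]
width: 0.0394
```

```bash
python3 -c "
from h import *
x,y=pocket(.032)
go(x,y,.0225,0)"
```

```text
shift [ -1.1   2.2 103.6] turn 0.002 | pos [ 0.5911 -0.0229  0.1261] yaw 0.002 w 0.0394 F [-0.  -0.7 -1.7] t 16.6 tilt [ 0.0098 -0.0039]
```

Emit:
drive_tool(
  steps=[
    [-0.5,2,25,0,-1],
    [-1,2.2,55,0,-1],
    [-1,2.2,80,0,-1],
    [-1,2.2,92,0,-1],
    [-1,2.2,96,0,-1],
  ],
)

```text
clock: 17.1
position: [0.5893, -0.0263, 0.0289]
ee_rot: [0.002, 1.0, 0.0, 0.003]
contact_force: [-0.1, 0.7, -1.5]
width: 0.0395
```

```bash
python3 -c "
from h import *
x,y=pocket(.032)
cv2.imwrite('pics/n.png',manip.get_image('scene')[170:350,190:430].repeat(3,0).repeat(3,1))
go(x,y,.0225,0)"
```

```text
shift [ 1.  -0.7  6.8] turn 0.001 | pos [ 0.59   -0.0262  0.0293] yaw 0.001 w 0.0396 F [ 0.   0.5 -1.3] t 17.15 tilt [ 0.0079 -0.0038]
```

View pics/n.png

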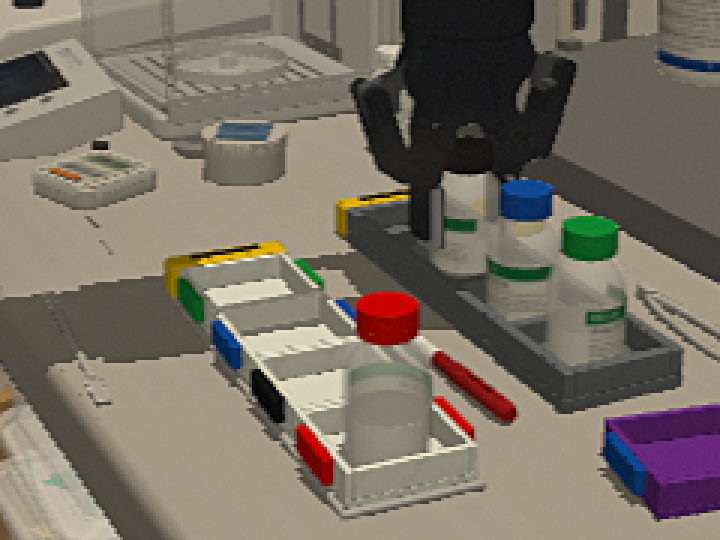

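Black is over its pocket at (465,245) in the crop. Lowering.

Emit:
drive_tool(
  steps=[
    [1,-0.7,3,0,-1],
    [1,-0.7,5,0,-1],
    [1,-0.7,7,0,-1],
    [1,-0.7,8,0,-1],
    [1,-0.7,8.5,0,-1],
  ],
)

```text
clock: 17.65
position: [0.5915, -0.0255, 0.0219]
ee_rot: [0.002, 1.0, 0.001, 0.004]
contact_force: [-1.5, 1.1, 8.0]
width: 0.0387
```

Emit:
drive_tool(
  steps=[
    [0,0,0,0,0.3],
    [0,0,0,0,0.6],
    [0,0,0,0,1],
    [0,0,0,0,1],
    [0,0,-2,0,1],
  ],
)

```text
clock: 18.15
position: [0.5912, -0.0255, 0.0236]
ee_rot: [0.002, 1.0, 0.001, 0.004]
contact_force: [0.4, 0.3, 0.5]
width: 0.0854
```

Emit:
drive_tool(
  steps=[
    [0,0,-15,0,1],
    [0,0,-45,0,1],
    [0,0,-80,0,1],
    [0,0,-105,0,1],
    [0,0,-105,0,1],
  ],
)

```text
clock: 18.65
position: [0.5931, -0.0254, 0.1328]
ee_rot: [0.003, 1.0, 0.001, 0.008]
contact_force: [0.7, 0.1, 0.5]
width: 0.0855
```

```bash
python3 -c "
from h import *
cv2.imwrite('pics/o.png',manip.get_image('scene')[170:350,190:430].repeat(3,0).repeat(3,1))
go(.4504,-.1938,.13,0)"
```

```text
shift [-141.4  168.4   -0.4] turn 0.001 | pos [ 0.5916 -0.0252  0.1306] yaw 0.001 w 0.0853 F [-0.3  0.7 -0.5] t 18.7 tilt [ 0.0125 -0.0047]
```

View pics/o.png

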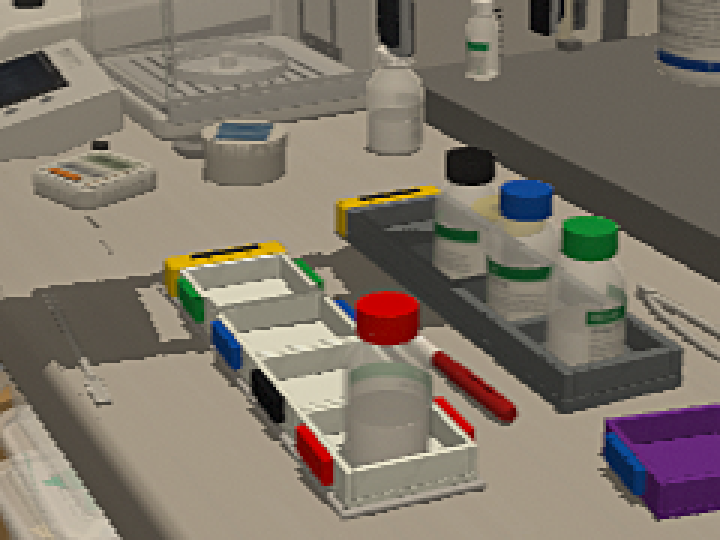

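Three vials stand upright in line. Red is last.

Emit:
drive_tool(
  steps=[
    [-21,25,0,0,1],
    [-50,60,0,0,1],
    [-80,95,0,0,1],
    [-110,131,0,0,1],
    [-135,160,-0.5,0,1],
  ],
)

```text
clock: 19.2
position: [0.4541, -0.1862, 0.1286]
ee_rot: [0.002, 1.0, 0.001, 0.005]
contact_force: [0.3, -0.2, 1.1]
width: 0.0854
```

Emit:
drive_tool(
  steps=[
    [-4,6,0,0,1],
    [-4,6,0,0,1],
    [-4,6,0,0,1],
  ],
)

```text
clock: 19.5
position: [0.4503, -0.1915, 0.1279]
ee_rot: [0.001, 1.0, 0.0, 0.004]
contact_force: [0.1, -0.4, 0.1]
width: 0.0854
```

```bash
python3 -c "
from h import *
go(.4504,-.1938,.022,0)"
```

```text
shift [ -0.8   2.  105.9] turn 0.001 | pos [ 0.4503 -0.1915  0.1279] yaw 0.001 w 0.0854 F [ 0.1 -0.4  0.1] t 19.5 tilt [ 0.0087 -0.0021]
```

Emit:
drive_tool(
  steps=[
    [-0.8,2,20,0,1],
    [-0.8,2,50,0,1],
    [-0.8,2,80,0,1],
    [-0.8,2,98,0,1],
    [-0.8,2,104.5,0,1],
  ],
)

```text
clock: 20.0
position: [0.4501, -0.1917, 0.0212]
ee_rot: [-0.0, 1.0, 0.001, 0.003]
contact_force: [-0.3, -0.1, -0.3]
width: 0.0856
```

```bash
python3 -c "
from h import *
cv2.imwrite('pics/p.png',manip.get_image('scene')[170:350,190:430].repeat(3,0).repeat(3,1))
go(.4504,-.1938,.0213,0)"
```

```text
shift [0.2 1.8 0. ] turn 0.003 | pos [ 0.4502 -0.192   0.0213] yaw 0.003 w 0.0855 F [-0.8  1.1 -0.4] t 20.05 tilt [0.0056 0.0002]
```

View pics/p.png

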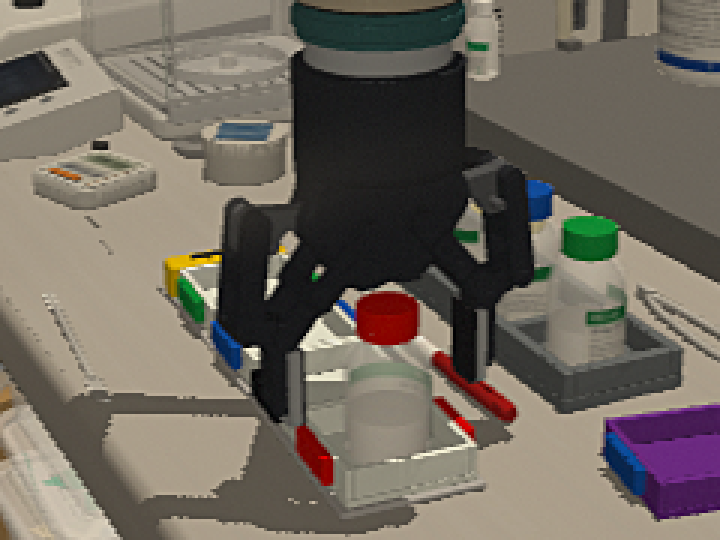

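The jaws straddle red. Shifting 1.8 mm in y, then closing.

Emit:
drive_tool(
  steps=[
    [0,1.8,0,0,-1],
    [0,1.8,0,0,-1],
    [0,1.8,0,0,-1],
    [0,1.8,0,0,-1],
    [0,1.8,0,0,-1],
  ],
)

```text
clock: 20.55
position: [0.4511, -0.1942, 0.0225]
ee_rot: [0.0, 1.0, 0.001, 0.004]
contact_force: [1.1, 0.8, 5.9]
width: 0.039
```

Emit:
drive_tool(
  steps=[
    [0,0,0,0,-1],
    [0,0,0,0,-1],
    [0,0,0,0,-1],
  ],
)

```text
clock: 20.85
position: [0.451, -0.1942, 0.0225]
ee_rot: [0.0, 1.0, 0.001, 0.004]
contact_force: [0.3, -0.2, 1.2]
width: 0.039
```

Emit:
drive_tool(
  steps=[
    [0,0,-10,0,-1],
    [0,0,-35,0,-1],
    [0,0,-65,0,-1],
    [0,0,-90,0,-1],
    [0,0,-105,0,-1],
  ],
)

```text
clock: 21.35
position: [0.4508, -0.1946, 0.1301]
ee_rot: [0.001, 1.0, 0.001, 0.005]
contact_force: [0.1, -0.1, -1.2]
width: 0.0384
```

```bash
python3 -c "
from h import *
x,y=pocket(.096)
cv2.imwrite('pics/q.png',manip.get_image('scene')[130:350,190:430].repeat(2,0).repeat(2,1))
go(x,y,.13,0)"
```

```text
shift [ 141.5 -233.4    2.6] turn 0.002 | pos [ 0.4519 -0.1952  0.1317] yaw 0.002 w 0.0387 F [ 1.  -1.   0.8] t 21.4 tilt [ 0.0135 -0.0044]
```

View pics/q.png

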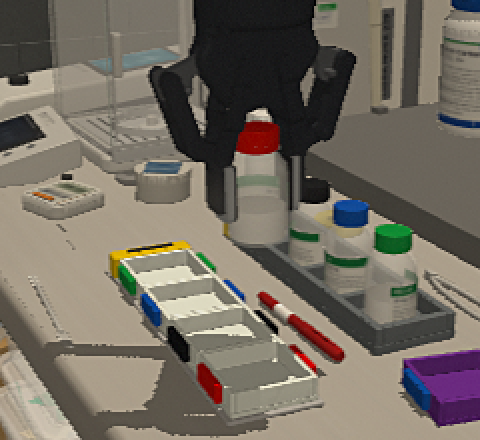

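Emit:
drive_tool(
  steps=[
    [5,-20,0,0,-1],
    [15,-60,0,0,-1],
    [30,-105,1,0,-1],
    [50,-145,1,0,-1],
    [75,-180,2,0,-1],
  ],
)

```text
clock: 21.9
position: [0.5256, -0.013, 0.1297]
ee_rot: [0.002, 1.0, 0.001, 0.006]
contact_force: [0.9, -0.4, -0.5]
width: 0.0386
```

```bash
python3 -c "
from h import *
x,y=pocket(.096)
go(x,y,.128,0)"
```

```text
shift [ 67.3 -51.3   2.3] turn 0.003 | pos [ 0.5256 -0.013   0.1297] yaw 0.003 w 0.0386 F [ 0.9 -0.4 -0.5] t 21.9 tilt [ 0.012  -0.0042]
```

Emit:
drive_tool(
  steps=[
    [25,-22,0,0,-1],
    [50,-40,1,0,-1],
    [67,-51,2,0,-1],
    [67,-51,2,0,-1],
    [67,-51,2,0,-1],
  ],
)

```text
clock: 22.4
position: [0.5916, 0.0382, 0.1275]
ee_rot: [0.002, 1.0, 0.002, 0.005]
contact_force: [-0.7, -1.0, -1.3]
width: 0.0387
```

```bash
python3 -c "
from h import *
x,y=pocket(.096)
go(x,y,.0225,0)"
```

```text
shift [  0.2  -0.7 105. ] turn 0.003 | pos [0.5916 0.0382 0.1275] yaw 0.003 w 0.0387 F [-0.7 -1.  -1.3] t 22.4 tilt [ 0.0095 -0.0046]
```

Emit:
drive_tool(
  steps=[
    [0,-0.5,25,0,-1],
    [0,-0.7,55,0,-1],
    [0,-0.7,80,0,-1],
    [0,-0.7,93,0,-1],
    [0,-0.7,98,0,-1],
  ],
)

```text
clock: 22.9
position: [0.5908, 0.0378, 0.0283]
ee_rot: [0.002, 1.0, 0.001, 0.003]
contact_force: [-0.1, 0.2, -2.0]
width: 0.0386
```

```bash
python3 -c "
from h import *
x,y=pocket(.096)
cv2.imwrite('pics/r.png',manip.get_image('scene')[170:350,190:430].repeat(3,0).repeat(3,1))
go(x,y,.0225,0)"
```

```text
shift [ 1.4 -0.6  6. ] turn 0.003 | pos [0.5914 0.0379 0.0285] yaw 0.003 w 0.0384 F [-0.4  1.4 -1.5] t 22.95 tilt [ 0.0072 -0.0045]
```

View pics/r.png

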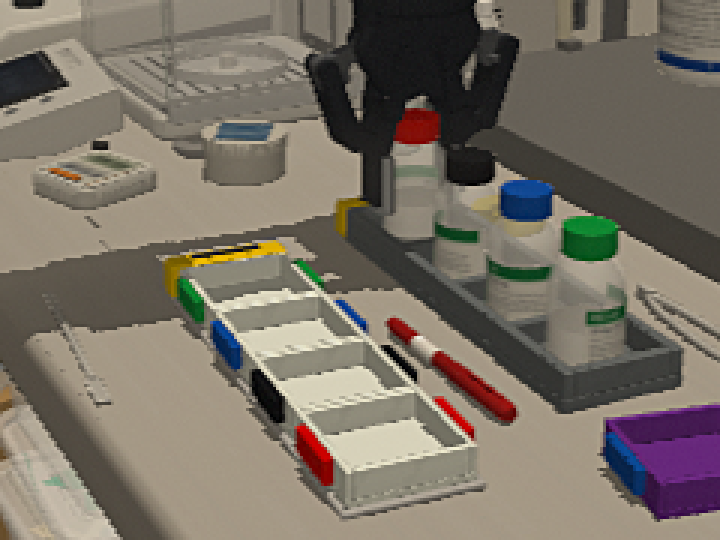

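Emit:
drive_tool(
  steps=[
    [1,-0.6,2,0,-1],
    [1,-0.6,4,0,-1],
    [1,-0.6,6,0,-1],
    [1,-0.6,7,0,-1],
    [1,-0.6,7.5,0,-1],
  ],
)

```text
clock: 23.45
position: [0.5928, 0.0385, 0.022]
ee_rot: [0.002, 1.0, 0.001, 0.004]
contact_force: [-1.4, -0.5, 7.8]
width: 0.0387
```

Red is on the floor (8 N). Releasing, rising, and moving back out of the camera's view.

Emit:
drive_tool(
  steps=[
    [0,0,0,0,0.3],
    [0,0,0,0,0.6],
    [0,0,0,0,1],
    [0,0,0,0,1],
    [0,0,-2,0,1],
  ],
)

```text
clock: 23.95
position: [0.5925, 0.0385, 0.0237]
ee_rot: [0.002, 1.0, 0.001, 0.004]
contact_force: [-0.3, 0.8, -0.1]
width: 0.0856
```

Emit:
drive_tool(
  steps=[
    [0,0,-15,0,1],
    [0,0,-45,0,1],
    [0,0,-80,0,1],
    [0,0,-105,0,1],
    [0,0,-110,0,1],
  ],
)

```text
clock: 24.45
position: [0.5939, 0.039, 0.1373]
ee_rot: [0.003, 1.0, 0.001, 0.007]
contact_force: [-0.4, -0.3, -0.6]
width: 0.0853
```

Emit:
drive_tool(
  steps=[
    [-30,0,0,0,1],
    [-70,0,0,0,1],
    [-110,0,-5,0,1],
    [-150,0,-10,0,1],
    [-190,0,-10,0,1],
  ],
)

```text
clock: 24.95
position: [0.4019, 0.0385, 0.144]
ee_rot: [0.002, 1.0, 0.001, 0.007]
contact_force: [0.7, 0.0, -0.3]
width: 0.0854
```

Emit:
drive_tool(
  steps=[
    [-30,0,0,0,1],
    [-60,0,0,0,1],
    [-80,0,0,0,1],
    [-80,0,0,0,1],
    [-80,0,0,0,1],
  ],
)

```text
clock: 25.45
position: [0.3224, 0.0382, 0.1428]
ee_rot: [0.003, 1.0, 0.001, 0.007]
contact_force: [1.1, -0.2, -0.7]
width: 0.0858
```

Run:
```python
from ov import *
s=manip.get_image('scene');t=manip.get_image('top')
cv2.imwrite('pics/s.png',s[150:350,190:450].repeat(3,0).repeat(3,1))
from h import T
V=[]
hsv=cv2.cvtColor(t,cv2.COLOR_BGR2HSV).astype(int);h,sa,v=hsv[...,0],hsv[...,1],hsv[...,2]
M={"green":(abs(h-70)<20)&(sa>120),"blue":(abs(h-113)<12)&(sa>120),"black":(v<50),"red":((h<8)|(h>172))&(sa>150)}
for k,y in dict(green=-.096,blue=-.032,black=.032,red=.096).items():
    p=np.array(pocket(y));uv=proj("top",[*p,.0795])[0].astype(int)
    w=np.zeros(h.shape,np.uint8);w[uv[1]-15:uv[1]+16,uv[0]-17:uv[0]+18]=1
    m=M[k].astype(np.uint8)*w
    try:
        c=max(cv2.findContours(m,0,2)[0],key=cv2.contourArea);(a,b),r=cv2.minEnclosingCircle(c);P=back("top",(a,b),.0795)[0]
        print(k,round(r,1),cv2.contourArea(c),"offset mm",((P[:2]-p)*1000).round(1))
    except Exception as e: print(k,e)
    V.append((*p,0))
cv2.imwrite('pics/t.png',overlay(t,"top",T,(.4579,-.0998,-.0793),V))
go(.4,0,.2,0)
```

```text
green 9.2 232.0 offset mm [-0.2  1. ]
blue 9.5 246.0 offset mm [-0.1  0.4]
black 12.8 250.5 offset mm [2.5 3.6]
red 9.6 256.0 offset mm [-1.  -0.4]
shift [ 77.3  38.6 -55.6] turn 0.003 | pos [0.3234 0.0381 0.1431] yaw 0.003 w 0.0852 F [ 0.1 -0.4  0.5] t 25.55 tilt [ 0.0148 -0.005 ]
```

View pics/s.png

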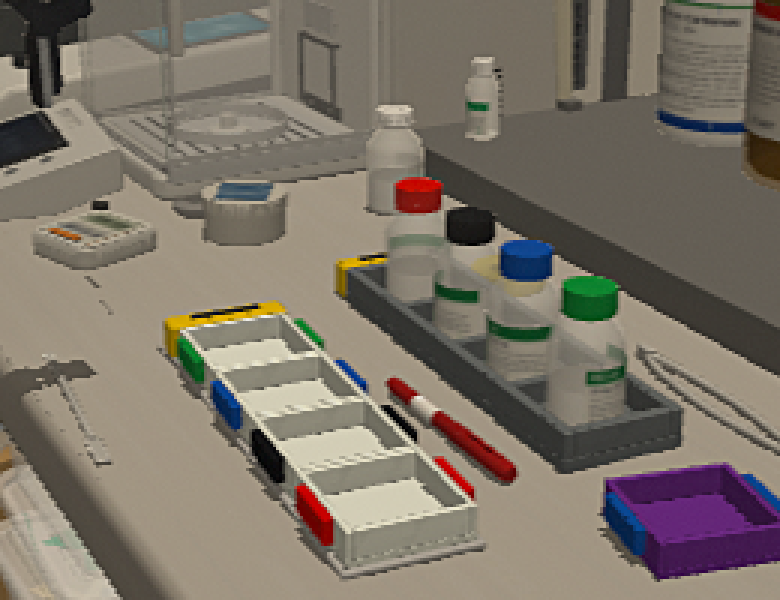

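View pics/t.png

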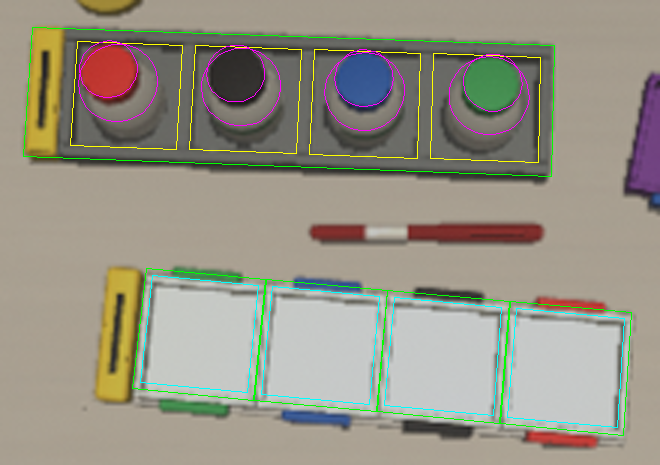

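All four caps match the predicted circles. The black offset comes from its dark threshold bleeding into the shadow. From the yellow end the order is red, black, blue, green, all upright. Handing in.

```bash
python3 -c "
from rig import manip
print(manip.sign_off())"
```

```text
the job is handed in; nothing more can be done
None
```

All four vials are in the transport rack in reverse order, and I handed the job in at about 25.5 s of the 96 s allowed. From the yellow end the order is now red, black, blue, green; in the incoming rack it was green, blue, black, red. I lowered each one until I felt the pocket floor (7–9 N) before letting go.

**Last checks:** In the final pictures all four stand upright and released, with the open gripper moved back, clear of them.
- **Red, blue and green:** their caps measure within about 1 mm of their pocket centres.
- **Black:** its reading was about 4 mm off (2.5 and 3.6 mm). I put that down to the dark colour threshold picking up shadow, because its cap matches the predicted circle in the overlay picture.

**Not checked:** I did not measure underside heights or tilt directly. They rest on the floor contact and the pictures. The tool's own tilt drifted to about 0.015 rad by the end (about 0.008 rad or less while lowering the vials into their pockets), and I had no way to correct it.

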